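# Lay a slipcased volume down against the measuring fence

### The job

The slim slipcased volume standing on end on the wooden block has to lie flat to be measured for its new box: push its top over with your fingers, away from the fence, and ease it down gently onto its broad side, never letting it drop. Then push it along the block until its tail end is flush and square against the fence. Do not pick it up - its lower edge stays on the block throughout - and leave everything else where it is.

Things in the scene. Friction and masses are not known exactly. Their poses are not given: they have to be found in the camera images.
- case: Slim rigid slipcase in blue cloth, pale label high on both broad faces, brown spine on -y side; 32 mm thick (its x), 120 wide (y), 180 tall (z), about 0.45 kg (mass, friction vary 30 %). Stands on its tail on the block, +x face 3 to 8 mm from the fence, axes parallel to the block's; overbalances at 10 degrees of lean. Tip it to its -x side, about its lower -x edge. Origin: centre of the tail end face; z points to the head.
- toe (a point): Middle of the case's lower -x edge, the one it pivots on: case frame (-16, 0, 0) mm.
- block: Fixed plywood block, 185 mm long (its x), 230 wide (y), 60 high, on a mat (its top z = 3 mm). Origin: centre of underside. A steel fence, 20 mm thick, 25 mm above the block's top, runs across the +x end; inner face at block x = +72.5 mm; open end at x = -92.5. Tipped, the case's head overhangs the open end by some 50 mm (room for a finger under it); with its tail at the fence, by 15 mm.
- puck: Bystander: small knobbed brass weight, 36 mm across, 34 mm high, on the block beside the case (towards block +y). Origin: centre of underside.
- thick_case: Bystander: thick grey slipcase, 65 x 130 x 170 mm tall, standing on the mat. Origin: centre of underside.
- ledger: Bystander: brown ledger lying flat on the mat, 150 x 200 x 26 mm. Origin: centre of underside.
- folder: Bystander: white folding bone, 150 x 20 x 5 mm, flat on the mat. Origin: centre of underside.
- paste: Bystander: paste jar, 60 mm across, 80 mm high. Origin: centre of underside.
- brush: Bystander: brush lying on the mat.
- weight: Bystander: round dark steel weight, 60 mm across, 35 mm high. Origin: centre of underside.

How it is judged (in metres and radians):
At the end, for the whole second after the job is handed in: The case lies at rest flat on the block on its -x broad side (within about 3 degrees), square to the fence within 3 degrees, its tail end within 4 mm of the fence; all bystanders within 20 mm of where they were (angle between case's own x axis and vertical below 0.06 rad and angle between case's own z axis and vertical between 1.51 and 1.63 rad and angle between the z axis of case and the x axis of block, either way round below 0.05 rad and x of case in the frame of block between 0.0685 and 0.0745 m and y of case in the frame of block between -0.07 and 0.03 m and z of case in the frame of block between 0.072 and 0.08 m and linear speed of case below 0.01 m/s and distance of each of puck, thick_case, ledger, folder, paste, brush, weight from where it was at the start of the episode below 0.02 m); the robot touches nothing.
It fails at once if the case drops or is flung over: it turns faster than 4 rad/s (angular speed of case above 4 rad/s).
It fails at once if the case is lifted: its lower edge rises more than 15 mm off the block (z of toe in the frame of block above 0.075 m).
It fails at once if a bystander is moved by more than 20 mm (distance of any of puck, thick_case, ledger, folder, paste, brush, weight from where it was at the start of the episode above 0.02 m).
It also fails if it takes over 64 s, if anything falls off the work surface, if the arm or the gripper's body presses on something with over 40 N, if the wrist force passes 120 N, or if a joint passes its speed limit or range.

### The arm

A 6-joint arm with a two-finger parallel gripper is mounted at the origin on the work surface. World frame = base frame: x ahead of the robot, y to its left, z up, the work surface at z = 0. Lengths are in m, angles in degrees, forces in N, time in s.
With the tool pointing down it reaches from about 0.3 to 0.75 m from the base axis. Payload 8.5 kg.
Tool frame: the origin (TCP) lies midway between the tips of the shut fingers; the grasp point (between the pads) lies 19 mm behind it; z points along the fingers, y is the direction in which the jaws open and shut (so a half turn about z gives the same grasp; the last joint's range is limited). The gripper opens to 85 mm and grips with 20 to 120 N. Pads are 22 mm wide; open, the fingers measure 114 mm over their backs; the gripper's body (76 mm by 85 mm) begins 54 mm behind the grasp point. The pads swing forward as they close: fully open they stand 13 mm farther back than shut.
Start: joints at [-82.294, 21.807, 74.336, -0, 83.858, -12.336], TCP at [0.188, -0.517, 0.21] pointing down, gripper open.
Joint ranges: [-178.18, 178.18], [-50.72, 133.34], [12.68, 142.11], [-81.47, 261.47], [9.98, 163.14], [-165.26, 165.26]. Speed limits (degrees/s): [136.94, 136.94, 180, 180, 180, 180].

### API

Orientations are given as a 3x3 rotation matrix whose columns are the frame's x, y, z axes.
In Python, from rig import env, eyes, close_job gives the robot as it stands.
- The arm moves only by the tool jog_arm, never from a script. Its argument "deltas" is one flat list of numbers, 7 for each row, row after row: the shift along the tool's x, y, z in units of 0.75 m (1.0 is 0.75 m), then the turn, a rotation vector about the tool's x, y, z in units of 180 degrees (1.0 is 180 degrees), then the gripper command: -1 is fully open, 1 is shut, values between are in proportion. In form: [dx, dy, dz, ax, ay, az, fingers, dx, dy, dz, ax, ay, az, fingers, ...]. A call has 1 to 12 rows; each row is the pose to reach, as a shift and turn from the pose commanded when the call began, along the tool's axes at that moment, turning the shorter way round; what a row does not reach only later rows make up. A row lasts 1/12 s, in which the tool goes at most 41.7 mm and 7.16 degrees, less where a joint would pass 70% of its speed; a pose out of reach is approached as far as the arm can. A call with a number of a shift or a turn outside -1 to 1 is refused whole. A call with a gripper value outside its range is refused whole. The fingers move at their own pace and stop on an object; "grip_force" is the grip in N (left out, the last holds). Time passes only in rows, so rows that repeat a pose let the fingers close. It gives the time, the measured TCP pose, the force and the opening at its end, in the units of the state.
- env.observe(): the state, without advancing time (a new reading comes with each control period).
- eyes.get_image(name): name is "side" or "top"; returns the picture (480x640x3 uint8, red, green, blue); there is no depth.
- eyes.camera_params(name): a dict with "intrinsics" (3x3 intrinsics, pixels), "k1" (the pictures are not rectified: a ray, as slopes to the right and down, at radius r is drawn at 1 + k1 r^2 times it, then the intrinsics apply), "R" (3x3) and "t" (3): a world point X has camera coordinates R X + t. Camera axes: x right, y down, z forward; pixel columns grow to the right and rows downward; lengths in m; the calibration is good to about 2 mm. A picture is of the moment at which its call begins. camera_params takes no time and is no camera call.
- close_job(): hands the job in, once; it reports no verdict.
The state is a dict: "time_s": time; "q": joint angles; "qvel": joint speeds; "joint_efforts": joint torques, N m; "position": TCP position; "tool_rot": TCP orientation; "ft_force": force on the tool from outside, world axes, zero at the start; "wrist_torque": the same for the moment, N m; "grip_width": finger opening in m.
Only numpy, scipy, OpenCV 4.12 (cv2) and the standard library are available. Lean on these libraries where they do the work, as an engineer would, in place of code of your own. Each camera call takes 0.05 s, during which the arm holds its last target.

## Working session

There is one attempt and no reset: what is moved stays moved. The work goes in short steps, Python scripts to look and compute and a tool call to move; the robot and the scene stay as the last step left them, time stands still between calls to the robot, and variables do not carry over. Pictures are saved under pics/ and viewed, and the job is handed in when it is done.

Besides the shell and the picture viewer there is one more tool, called in YAML: its name, and indented under it one key for each argument. jog_arm: Moves the arm, as the interface text tells. Its arguments: {"type":"object","properties":{"deltas":{"type":"array"},"grip_force":{"type":"number"}},"required":["deltas"]}

```bash
ls; mkdir -p pics; python3 - <<'E'
from rig import env, eyes
import cv2,numpy as np
print(env.observe())
for n in("side","top"):
    cv2.imwrite(f"pics/{n}0.png",eyes.get_image(n)[:,:,::-1])
    print(n,eyes.camera_params(n))
E
```

```text
pics
{'time_s': 0.0, 'q': array([-8.22925844e+01,  2.18422882e+01,  7.43814896e+01,  3.39719899e-04,
        8.38580579e+01, -1.23359701e+01]), 'qvel': array([ 0.03514683, -0.05306897, -0.04077838,  0.07326253, -0.02314202,
        0.11678467]), 'joint_efforts': array([ 1.45415447e-04, -4.48459876e+01, -2.31280392e+01, -1.15905432e-04,
        4.68061451e-03, -1.64584412e-05]), 'position': array([ 0.18845916, -0.51638689,  0.20901885]), 'tool_rot': array([[ 9.39433613e-01,  3.42730874e-01, -1.85713744e-04],
       [ 3.42730783e-01, -9.39432597e-01,  1.41618731e-03],
       [ 3.10905571e-04, -1.39406378e-03, -9.99998980e-01]]), 'ft_force': array([-0.11286391, -1.09026972, -0.44673717]), 'wrist_torque': array([ 0.01208302, -0.00504005, -0.0028565 ]), 'grip_width': 0.08530145105662942}
side {'intrinsics': array([[484.48202592,   0.        , 328.46908311],
       [  0.        , 484.48202592, 234.60600648],
       [  0.        ,   0.        ,   1.        ]]), 'k1': -0.005365966910030229, 'R': array([[-0.69528426, -0.71864551, -0.01133252],
       [-0.54274308,  0.53530594, -0.64720747],
       [ 0.4711791 , -0.44384252, -0.76222967]]), 't': array([0.4154755 , 0.35236211, 0.75948867])}
top {'intrinsics': array([[447.90645612,   0.        , 322.71500132],
       [  0.        , 447.90645612, 241.71892202],
       [  0.        ,   0.        ,   1.        ]]), 'k1': -0.06368744699377478, 'R': array([[-1.38806055e-02, -9.99902986e-01, -1.16054307e-03],
       [-9.88448001e-01,  1.38967564e-02, -1.50921932e-01],
       [ 1.50923418e-01, -9.47751319e-04, -9.88545003e-01]]), 't': array([0.00571484, 0.58865648, 0.91178514])}
```

View pics/side0.png

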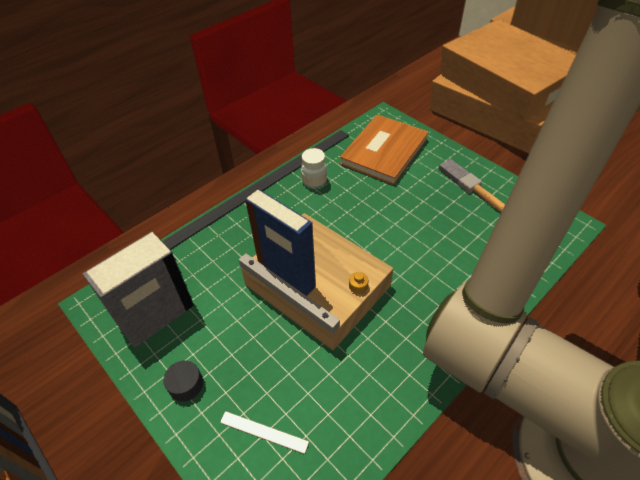

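View pics/top0.png

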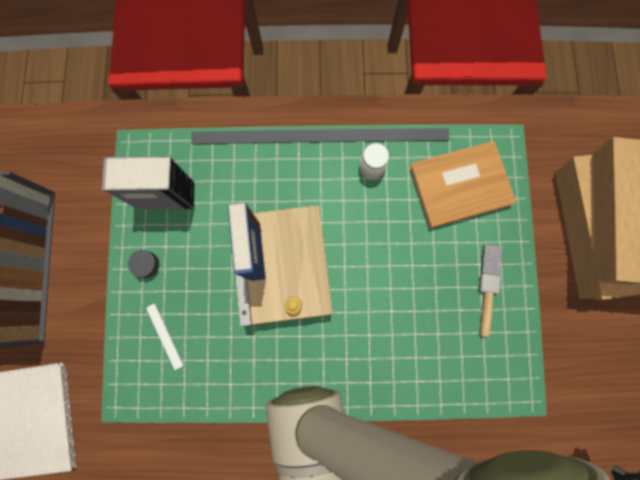

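Block +x (the fence) points image-left in the top view (world +y), and the puck is at about (293,306). I'll zoom in to measure the block and case corners.

```bash
cat > h.py <<'E'
import numpy as np,cv2
from rig import env,eyes
def ray(n,uv):
    p=eyes.camera_params(n);K=p['intrinsics'];R=p['R'];t=p['t']
    # distortion 1+k1 r^2, as OpenCV k1
    xy=cv2.undistortPoints(np.array([[uv]],float),K,np.array([p['k1'],0,0,0.]))[0,0]
    return -R.T@t, R.T@np.array([xy[0],xy[1],1])
def onz(n,uv,z):
    c,d=ray(n,uv); return c+d*(z-c[2])/d[2]
def proj(n,X):
    p=eyes.camera_params(n)
    r,_=cv2.Rodrigues(p['R'])
    return cv2.projectPoints(np.array(X,float).reshape(-1,1,3),r,p['t'],p['intrinsics'],np.array([p['k1'],0,0,0.]))[0][:,0]
def crop(src,dst,x0,y0,x1,y1,s):
    im=cv2.imread(src)[y0:y1,x0:x1]; cv2.imwrite(dst,cv2.resize(im,None,fx=s,fy=s,interpolation=cv2.INTER_CUBIC))
E
python3 - <<'E'
from h import *
crop('pics/top0.png','pics/top0c.png',215,190,345,340,4)
crop('pics/side0.png','pics/side0c.png',230,180,400,350,3.5)
E
```

```text
(no output)
```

View pics/top0c.png

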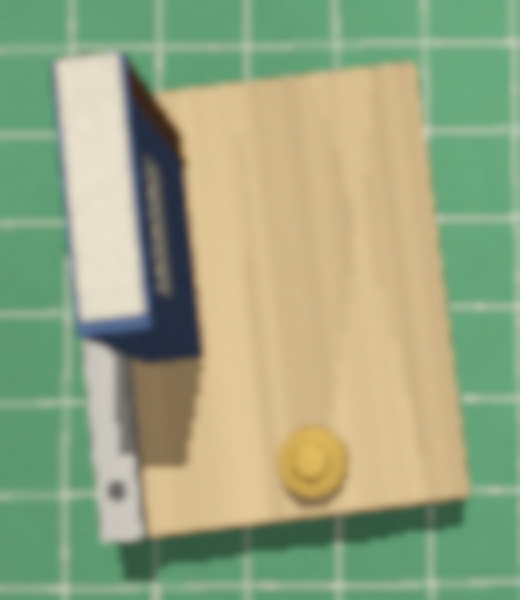

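View pics/side0c.png

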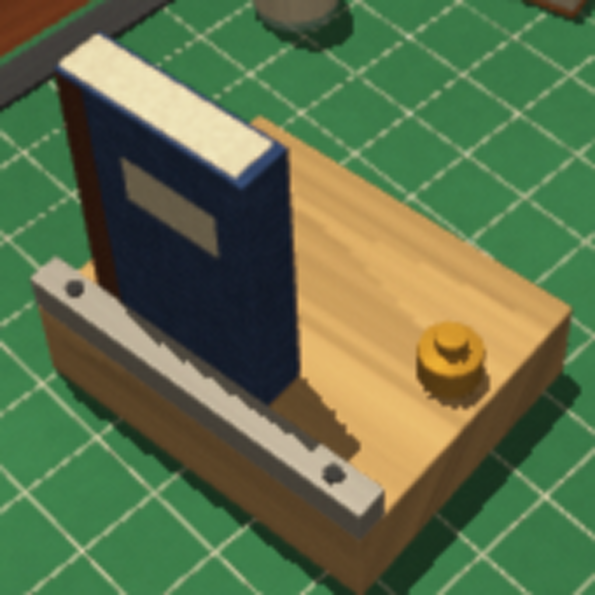

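```bash
python3 - <<'E'
from h import *
T=lambda u,v:(215+u/4-.375,190+v/4-.375)
S=lambda u,v:(230+u/3.5-.36,180+v/3.5-.36)
g=lambda n,l,uv,z:print(n,l,np.round(onz(n,uv,z)*1000,1))
g('top','blk open -y',T(415,63),.063)
g('top','blk open +y',T(468,498),.063)
g('side','blk open +y',S(571,312),.063)
g('side','blk open -y',S(258,117),.063)
g('top','fence outer +y',T(102,543),.088)
g('top','fence inner +y',T(144,537),.088)
g('side','fence outer +y',S(365,525),.088)
g('side','fence inner +y',S(383,492),.088)
g('side','fence outer -y',S(32,277),.088)
g('side','fence inner -y',S(55,258),.088)
for l,uv in dict(a=(53,64),b=(124,53),c=(151,327),d=(80,335)).items(): g('top','case '+l,T(*uv),.243)
for l,uv in dict(outer_my=(58,68),in_my=(97,35),in_py=(288,150),out_py=(241,187)).items(): g('side','case '+l,S(*uv),.243)
g('top','case base -x+y',T(200,356),.063)
g('top','case base -x-y',T(182,165),.063)
g('side','case base -x+y',S(300,375),.063)
g('top','puck',T(314,465),.08); 
g('side','puck',S(452,342),.097)
E
```

```text
top blk open -y [664.    5.6  63. ]
top blk open +y [435.7 -18.6  63. ]
side blk open +y [437.3 -16.8  63. ]
side blk open -y [665.1   7.4  63. ]
top fence outer +y [416.  164.2  88. ]
top fence inner +y [418.7 143.3  88. ]
side fence outer +y [412.6 164.8  88. ]
side fence inner +y [419.4 145.8  88. ]
side fence outer -y [645.4 187.6  88. ]
side fence inner -y [647.  170.8  88. ]
top case a [623.3 159.4 243. ]
top case b [627.6 128.9 243. ]
top case c [509.8 116.1 243. ]
top case d [506.9 145.9 243. ]
side case outer_my [624.1 159.  243. ]
side case in_my [628.5 132.  243. ]
side case in_py [510.  117.1 243. ]
side case out_py [508.6 146.7 243. ]
top case base -x+y [510.2 118.9  63. ]
top case base -x-y [610.8 128.9  63. ]
side case base -x+y [510.8 116.9  63. ]
top puck [453.4  59.   80. ]
side puck [453.2  62.2  97. ]
```

Block and case measurements agree across both views: block yaw is about 96°, the case head is centred near (567,138), and the gap to the fence is about 8 mm. Next I'll write a pose-planning helper that gives deltas in tool axes.

```bash
cat >> h.py <<'E'
import json,os
from scipy.spatial.transform import Rotation as Ro
XB=np.array([-.1053,.9944,0]);YB=np.array([-.9944,-.1053,0]);ZB=np.array([0,0,1.]);RB=np.c_[XB,YB,ZB]
CB=np.array([.5410,.0864,.003])
def b2w(p): return CB+RB@np.array(p,float)
def w2b(p): return RB.T@(np.array(p)-CB)
def tool(phi,roll=0):
    # phi deg tilt: 0 = down, 90 = pointing +x block; tool y=-XB at 0
    R0=np.c_[-YB,-XB,-ZB]
    return R0@Ro.from_euler('x',phi,degrees=True).as_matrix()@Ro.from_euler('z',roll,degrees=True).as_matrix()
def cmd():
    if os.path.exists('cmd.json'):
        d=json.load(open('cmd.json'));return np.array(d['p']),np.array(d['R'])
    return np.array([.188,-.517,.21]),np.c_[Ro.from_euler('z',20.042,degrees=True).as_matrix()@np.diag([1,-1,-1])]
def delta(p,R):
    p0,R0=cmd()
    return np.r_[R0.T@(np.array(p)-p0)/.75, Ro.from_matrix(R0.T@R).as_rotvec()/np.pi]
def applied(row):
    p0,R0=cmd();row=np.array(row[:6],float)
    p=p0+R0@row[:3]*.75;R=R0@Ro.from_rotvec(row[3:6]*np.pi).as_matrix()
    json.dump(dict(p=p.tolist(),R=R.tolist()),open('cmd.json','w'))
def log():
    o=env.observe()
    d=json.load(open('log.json')) if os.path.exists('log.json') else []
    d.append([o['q'].tolist(),o['position'].tolist(),o['tool_rot'].tolist()]);json.dump(d,open('log.json','w'))
    p,R=cmd()
    print('t',round(o['time_s'],2),'pos',o['position'].round(4),'blk',w2b(o['position']).round(4),'cmd',p.round(4),'q',o['q'].round(1),'F',o['ft_force'].round(1),'w',round(o['grip_width'],4),'roterr',np.degrees(Ro.from_matrix(R.T@o['tool_rot']).magnitude()).round(2))
E
python3 - <<'E'
from h import *
log()
print(tool(0))
print(w2b([.5674,.1382,.243]),delta([.45,-.15,.36],tool(30)).round(4))
E
```

```text
t 0.1 pos [ 0.1884 -0.5164  0.2091] blk [-0.5623  0.4141  0.2061] cmd [ 0.188 -0.517  0.21 ] q [-82.3  21.8  74.4  -0.   83.9 -12.3] F [-0.1  0.4 -0.7] w 0.0854 roterr 0.07
[[ 0.9944  0.1053  0.    ]
 [ 0.1053 -0.9944  0.    ]
 [ 0.      0.     -1.    ]]
[ 0.04873   -0.0317067  0.24     ] [ 0.4959 -0.34   -0.2     0.1658  0.0204  0.076 ]
```

jog_arm:
  deltas: [0.16,-0.11,-0.2,0.05,0.006,0.025,-0.08,0.3,-0.2,-0.2,0.1,0.012,0.045,-0.08,0.496,-0.34,-0.2,0.166,0.02,0.076,-0.08,0.496,-0.34,-0.2,0.166,0.02,0.076,-0.08,0.496,-0.34,-0.2,0.166,0.02,0.076,-0.08,0.496,-0.34,-0.2,0.166,0.02,0.076,-0.08,0.496,-0.34,-0.2,0.166,0.02,0.076,-0.08,0.496,-0.34,-0.2,0.166,0.02,0.076,-0.08,0.496,-0.34,-0.2,0.166,0.02,0.076,-0.08,0.496,-0.34,-0.2,0.166,0.02,0.076,-0.08,0.496,-0.34,-0.2,0.166,0.02,0.076,-0.08,0.496,-0.34,-0.2,0.166,0.02,0.076,-0.08]

```text
time_s: 1.1
position: [0.4518, -0.1466, 0.3607]
tool_rot: [[0.994, 0.093, -0.054], [0.108, -0.861, 0.497], [-0.0, -0.5, -0.866]]
ft_force: [-0.2, 0.1, -0.2]
grip_width: 0.0454
```

```bash
python3 - <<'E'
from h import *
applied([0.496,-0.34,-0.2,0.166,0.02,0.076]);log()
E
```

```text
t 1.1 pos [ 0.4518 -0.1466  0.3607] blk [-0.2223  0.1133  0.3577] cmd [ 0.4501 -0.15    0.36  ] q [-43.8  18.5  60.9  22.4 122.4  48.4] F [-0.2  0.1 -0.2] w 0.0454 roterr 0.14
```

```bash
python3 - <<'E'
from h import *
print('paste',onz('top',(376,153),.083),onz('side',(313,156),.083),'ledger',onz('top',(463,186),.029))
print(delta(b2w([-.15,-.032,.14]),tool(65)).round(4), b2w([-.15,-.032,.14]))
E
```

```text
paste [ 0.77147981 -0.11806231  0.083     ] [ 0.76729101 -0.11622558  0.083     ] ledger [ 0.71228466 -0.31688857  0.029     ]
[ 1.968e-01  5.760e-02  3.006e-01  1.943e-01  3.000e-04 -2.000e-04] [ 0.5886158 -0.0593904  0.143    ]
```

jog_arm:
  deltas: [0.1,0.03,0.1,0.05,0,0,-0.08,0.197,0.058,0.2,0.1,0,0,-0.08,0.197,0.058,0.301,0.194,0,0,-0.08,0.197,0.058,0.301,0.194,0,0,-0.08,0.197,0.058,0.301,0.194,0,0,-0.08,0.197,0.058,0.301,0.194,0,0,-0.08,0.197,0.058,0.301,0.194,0,0,-0.08,0.197,0.058,0.301,0.194,0,0,-0.08,0.197,0.058,0.301,0.194,0,0,-0.08]

```text
time_s: 1.85
position: [0.5891, -0.0588, 0.1416]
tool_rot: [[0.994, 0.042, -0.098], [0.107, -0.42, 0.901], [-0.003, -0.907, -0.422]]
ft_force: [0.6, -0.6, 0.4]
grip_width: 0.0461
```

```bash
python3 - <<'E'
from h import *
applied([0.197,0.058,0.301,0.194,0,0]);log()
cv2.imwrite("pics/s1.png",eyes.get_image('side')[:,:,::-1])
E
```

```text
t 1.85 pos [ 0.5891 -0.0588  0.1416] blk [-0.1494 -0.0325  0.1386] cmd [ 0.5888 -0.0595  0.1426] q [-36.5  47.7  65.3  46.6 113.7  47.8] F [ 0.6 -0.6  0.4] w 0.0461 roterr 0.16
```

View pics/s1.png

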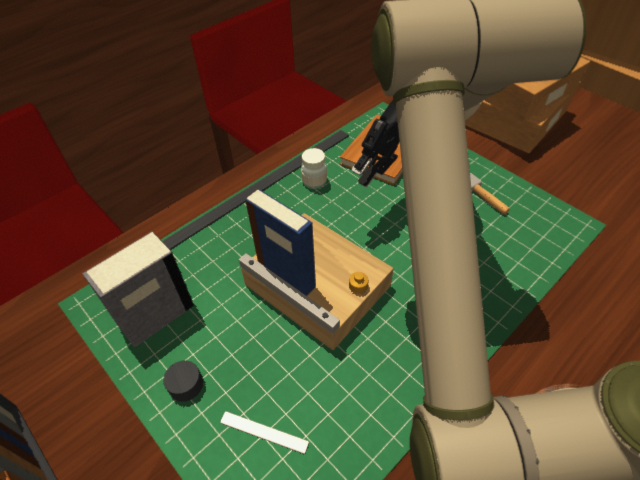

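```bash
python3 - <<'E'
from h import *
for b,f in (([-.10,-.032,.30],30),([.0487,-.032,.29],0),([.0487,-.032,.26],0)): print(delta(b2w(b),tool(f)).round(4))
E
```

```text
[-5.000e-04 -2.221e-01 -3.000e-02 -1.941e-01  3.000e-04 -2.000e-04]
[-4.000e-04 -2.939e-01  1.552e-01 -3.608e-01  4.000e-04 -1.000e-04]
[-4.000e-04 -2.577e-01  1.722e-01 -3.608e-01  4.000e-04 -1.000e-04]
```

jog_arm:
  deltas: [0,-0.06,-0.03,-0.04,0,0,-0.08,0,-0.12,-0.03,-0.08,0,0,-0.08,0,-0.17,-0.03,-0.12,0,0,-0.08,0,-0.222,-0.03,-0.16,0,0,-0.08,0,-0.25,0.02,-0.2,0,0,-0.08,0,-0.27,0.07,-0.24,0,0,-0.08,0,-0.285,0.12,-0.28,0,0,-0.08,0,-0.294,0.155,-0.32,0,0,-0.08,0,-0.294,0.155,-0.361,0,0,-0.08,0,-0.258,0.172,-0.361,0,0,-0.08,0,-0.258,0.172,-0.361,0,0,-0.08,0,-0.258,0.172,-0.361,0,0,-0.08]

```text
time_s: 2.9
position: [0.5677, 0.138, 0.264]
tool_rot: [[0.995, 0.105, -0.002], [0.105, -0.995, 0.0], [-0.002, -0.0, -1.0]]
ft_force: [-0.1, -0.7, 0.1]
grip_width: 0.0461
```

```bash
python3 - <<'E'
from h import *
applied([0,-.258,.172,-.361,0,0]);log()
cv2.imwrite("pics/s2.png",eyes.get_image('side')[:,:,::-1])
cv2.imwrite("pics/t2.png",eyes.get_image('top')[:,:,::-1])
crop('pics/s2.png','pics/s2c.png',200,120,380,300,3.3)
crop('pics/t2.png','pics/t2c.png',200,170,350,330,3.7)
p=b2w([.0487,-.032,.21]);print(delta(p,tool(0)).round(4))
E
```

```text
t 2.9 pos [0.5677 0.138  0.264 ] blk [ 0.0485 -0.0319  0.261 ] cmd [0.568  0.1382 0.2633] q [ 2.1 23.7 62.4  0.  94.  86.1] F [-0.1 -0.7  0.1] w 0.0461 roterr 0.08
[-0.0003 -0.0001  0.067   0.0002  0.0004  0.0001]
```

View pics/s2c.png

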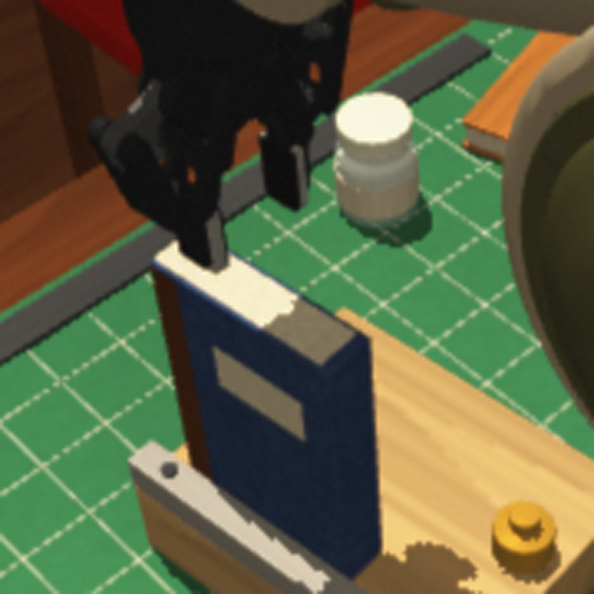

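View pics/t2c.png

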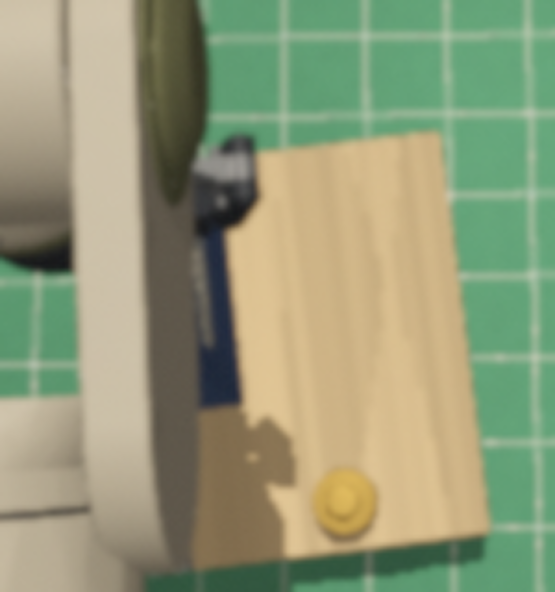

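```bash
python3 - <<'E'
from h import *
P=[b2w([.0485+sx*d,-.032+sy*.011,.261+.005]) for sx in(1,-1) for d in (.023,.034) for sy in (1,-1)]
im=cv2.imread('pics/s2.png');q=proj('side',P);print(((q-[200,120])*3.3).round(0).tolist())
H=[b2w([.0487+sx*.016,-.0317+sy*.06,.24]) for sx in (1,-1) for sy in(1,-1)]
print(((proj('side',H)-[200,120])*3.3).round(0).tolist())
E
```

```text
[[236.0, 299.0], [202.0, 277.0], [219.0, 312.0], [185.0, 290.0], [303.0, 244.0], [269.0, 224.0], [318.0, 232.0], [285.0, 212.0]]
[[327.0, 377.0], [149.0, 261.0], [372.0, 338.0], [194.0, 226.0]]
```

jog_arm:
  deltas: [0,0,0.02,0,0,0,-0.08,0,0,0.04,0,0,0,-0.08,0,0,0.06,0,0,0,-0.08,0,0,0.08,0,0,0,-0.08,0,0,0.08,0,0,0,-0.08]

```text
time_s: 3.42
position: [0.5681, 0.1369, 0.2017]
tool_rot: [[0.995, 0.103, -0.004], [0.103, -0.995, -0.0], [-0.004, -0.0, -1.0]]
ft_force: [-0.4, -0.8, -0.1]
grip_width: 0.0461
```

```bash
python3 - <<'E'
from h import *
applied([0,0,.08,0,0,0]);log()
cv2.imwrite("pics/s3.png",eyes.get_image('side')[:,:,::-1])
crop('pics/s3.png','pics/s3c.png',200,120,380,300,3.3)
E
```

```text
t 3.42 pos [0.5681 0.1369 0.2017] blk [ 0.0474 -0.0323  0.1987] cmd [0.5679 0.1381 0.2033] q [ 2.  25.7 69.3 -0.  85.2 86.1] F [-0.4 -0.8 -0.1] w 0.0461 roterr 0.24
```

View pics/s3c.png

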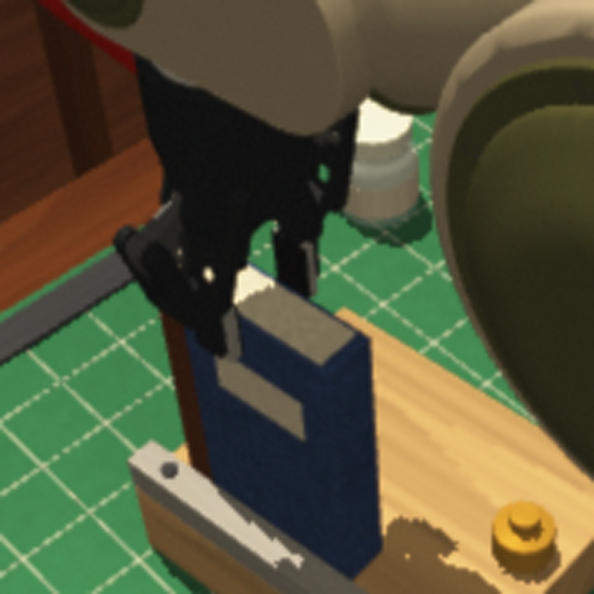

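Straddled with nothing touched. Next I'll plan the tipping arc: rotate about the toe, with the −x finger carrying the case.

```bash
cat >> h.py <<'E'
TOE=np.array([.0327,.06])
def rows(l,yb=-.032,n=3):
    # l: list of (x,z,phi,w) in block frame
    out=[]
    for x,z,phi,w in l:
        d=delta(b2w([x,yb,z]),tool(phi)); out.append([round(float(v),n)+0. for v in d]+[round(1-2*w/.0854,2)])
    for r in out: print(r)
def rigid(phi,a=.016,h=.14):
    f=np.radians(phi);return TOE[0]+a*np.cos(f)-h*np.sin(f),TOE[1]+h*np.cos(f)+a*np.sin(f),phi,.046
def sup(th,phi,e,w,toe=TOE):
    t,f=np.radians([th,phi]);C=toe+.18*np.array([-np.sin(t),np.cos(t)])
    zt=np.array([np.sin(f),-np.cos(f)]);yt=np.array([-np.cos(f),-np.sin(f)])
    p=C-yt*w/2+zt*e;return p[0],p[1],phi,w
E
python3 - <<'E'
from h import *
log()
rows([rigid(p) for p in np.linspace(16/12,16,12)])
E
```

```text
t 3.47 pos [0.5686 0.1372 0.2032] blk [ 0.0476 -0.0328  0.2002] cmd [0.5679 0.1381 0.2033] q [ 2.  25.7 69.1 -0.  85.3 86.1] F [-0.2 -0.9  0.2] w 0.0463 roterr 0.15
[0.0, 0.004, 0.0, 0.008, 0.0, 0.0, -0.08]
[0.0, 0.009, 0.0, 0.015, 0.0, 0.0, -0.08]
[0.0, 0.013, -0.001, 0.022, 0.0, 0.0, -0.08]
[0.0, 0.017, -0.001, 0.03, 0.0, 0.0, -0.08]
[0.0, 0.022, -0.001, 0.037, 0.0, 0.0, -0.08]
[0.0, 0.026, -0.001, 0.045, 0.0, 0.0, -0.08]
[0.0, 0.03, -0.001, 0.052, 0.0, 0.0, -0.08]
[0.0, 0.035, 0.0, 0.059, 0.0, 0.0, -0.08]
[0.0, 0.039, 0.0, 0.067, 0.0, 0.0, -0.08]
[0.0, 0.044, 0.0, 0.074, 0.0, 0.0, -0.08]
[0.0, 0.048, 0.001, 0.082, 0.0, 0.0, -0.08]
[0.0, 0.052, 0.002, 0.089, 0.0, 0.0, -0.08]
```

jog_arm:
  deltas: [0,0.004,0,0.008,0,0,-0.08,0,0.009,0,0.015,0,0,-0.08,0,0.013,-0.001,0.022,0,0,-0.08,0,0.017,-0.001,0.03,0,0,-0.08,0,0.022,-0.001,0.037,0,0,-0.08,0,0.026,-0.001,0.045,0,0,-0.08,0,0.03,-0.001,0.052,0,0,-0.08,0,0.035,0,0.059,0,0,-0.08,0,0.039,0,0.067,0,0,-0.08,0,0.044,0,0.074,0,0,-0.08,0,0.048,0.001,0.082,0,0,-0.08,0,0.052,0.002,0.089,0,0,-0.08]

```text
time_s: 4.47
position: [0.5725, 0.0993, 0.2013]
tool_rot: [[0.994, 0.101, -0.03], [0.105, -0.955, 0.276], [-0.001, -0.278, -0.961]]
ft_force: [-0.0, 1.2, -0.0]
grip_width: 0.0458
```

```bash
python3 - <<'E'
from h import *
applied([0,.052,.002,.089,0,0]);log()
cv2.imwrite("pics/s4.png",eyes.get_image('side')[:,:,::-1])
crop('pics/s4.png','pics/s4c.png',200,120,380,300,3.3)
E
```

```text
t 4.47 pos [0.5725 0.0993 0.2013] blk [ 0.0095 -0.0327  0.1983] cmd [0.572  0.0994 0.2018] q [-9.5 25.8 71.1 15.5 87.7 73.2] F [-0.   1.2 -0. ] w 0.0458 roterr 0.14
```

View pics/s4c.png

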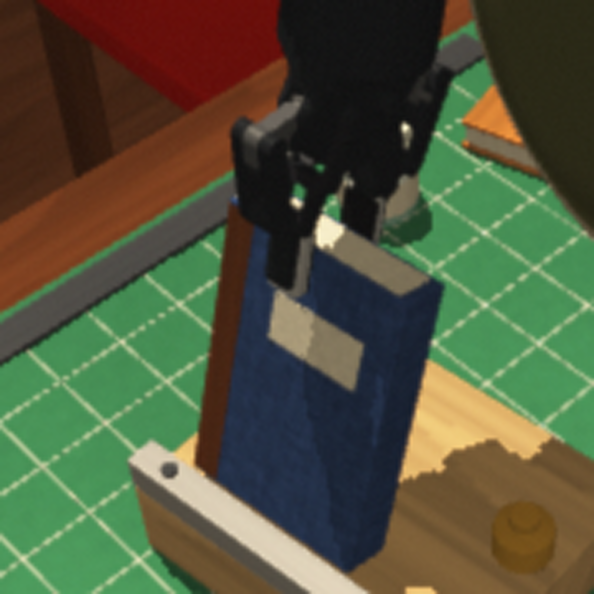

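The case now leans on the −x finger with its toe still in place. Continuing the arc.

```bash
cat >> h.py <<'E'
def sched(th):
    u=(th-19)/71; return sup(th,th-3-12*u,.04-.008*u,.046+.008*u)
E
python3 - <<'E'
from h import *
print(rigid(16),sched(19))
rows([sched(t) for t in np.linspace(20.5,38,12)])
E
```

```text
(np.float64(0.009490957320633216), np.float64(0.19898683512443666), 16, 0.046) (np.float64(0.0072322454369731), np.float64(0.19808253495413525), 16.0, 0.046)
[0.0, 0.008, 0.0, 0.007, 0.0, 0.0, np.float64(-0.08)]
[0.0, 0.014, -0.001, 0.014, 0.0, 0.0, np.float64(-0.09)]
[0.0, 0.019, -0.001, 0.022, 0.0, 0.0, np.float64(-0.09)]
[0.0, 0.024, -0.001, 0.029, 0.0, 0.0, np.float64(-0.09)]
[0.0, 0.03, -0.001, 0.036, 0.0, 0.0, np.float64(-0.1)]
[0.0, 0.035, -0.001, 0.044, 0.0, 0.0, np.float64(-0.1)]
[0.0, 0.04, 0.0, 0.051, 0.0, 0.0, np.float64(-0.11)]
[0.0, 0.046, 0.0, 0.058, 0.0, 0.0, np.float64(-0.11)]
[0.0, 0.051, 0.001, 0.066, 0.0, 0.0, np.float64(-0.11)]
[0.0, 0.056, 0.002, 0.073, 0.0, 0.0, np.float64(-0.12)]
[0.0, 0.061, 0.003, 0.08, 0.0, 0.0, np.float64(-0.12)]
[0.0, 0.067, 0.004, 0.088, 0.0, 0.0, np.float64(-0.13)]
```

jog_arm:
  deltas: [0,0.008,0,0.007,0,0,-0.08,0,0.014,-0.001,0.014,0,0,-0.09,0,0.019,-0.001,0.022,0,0,-0.09,0,0.024,-0.001,0.029,0,0,-0.09,0,0.03,-0.001,0.036,0,0,-0.1,0,0.035,-0.001,0.044,0,0,-0.1,0,0.04,0,0.051,0,0,-0.11,0,0.046,0,0.058,0,0,-0.11,0,0.051,0.001,0.066,0,0,-0.11,0,0.056,0.002,0.073,0,0,-0.12,0,0.061,0.003,0.08,0,0,-0.12,0,0.067,0.004,0.088,0,0,-0.13]

```text
time_s: 5.52
position: [0.5775, 0.0523, 0.1845]
tool_rot: [[0.994, 0.089, -0.057], [0.106, -0.844, 0.526], [-0.001, -0.529, -0.848]]
ft_force: [-0.1, 0.1, -1.5]
grip_width: 0.0482
```

```bash
python3 - <<'E'
from h import *
applied([0,.067,.004,.088,0,0]);log()
cv2.imwrite("pics/s5.png",eyes.get_image('side')[:,:,::-1])
crop('pics/s5.png','pics/s5c.png',200,120,400,320,3)
rows([sched(t) for t in np.linspace(39.5,56,12)])
E
```

```text
t 5.52 pos [0.5775 0.0523 0.1845] blk [-0.0378 -0.0327  0.1815] cmd [0.577  0.0521 0.1851] q [-20.3  29.9  72.2  28.3  93.   61.3] F [-0.1  0.1 -1.5] w 0.0482 roterr 0.13
[0.0, 0.005, 0.0, 0.007, 0.0, 0.0, np.float64(-0.13)]
[0.0, 0.01, 0.0, 0.014, 0.0, 0.0, np.float64(-0.14)]
[0.0, 0.015, 0.0, 0.021, 0.0, 0.0, np.float64(-0.14)]
[0.0, 0.02, 0.0, 0.028, 0.0, 0.0, np.float64(-0.14)]
[0.0, 0.025, 0.0, 0.034, 0.0, 0.0, np.float64(-0.15)]
[0.0, 0.03, 0.001, 0.041, 0.0, 0.0, np.float64(-0.15)]
[0.0, 0.035, 0.001, 0.048, 0.0, 0.0, np.float64(-0.16)]
[0.0, 0.04, 0.002, 0.055, 0.0, 0.0, np.float64(-0.16)]
[0.0, 0.045, 0.003, 0.062, 0.0, 0.0, np.float64(-0.16)]
[0.0, 0.05, 0.004, 0.069, 0.0, 0.0, np.float64(-0.17)]
[0.0, 0.055, 0.005, 0.076, 0.0, 0.0, np.float64(-0.17)]
[0.0, 0.06, 0.006, 0.083, 0.0, 0.0, np.float64(-0.17)]
```

View pics/s5c.png

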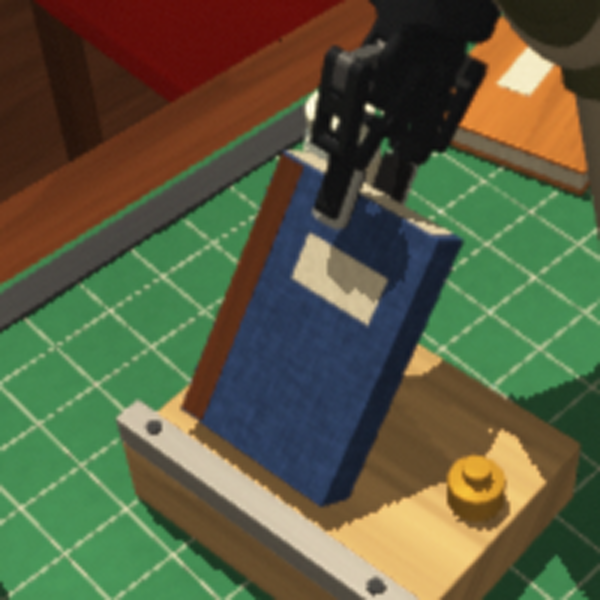

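Tipping cleanly at about 38°, with the toe in place. Continuing.

jog_arm:
  deltas: [0,0.005,0,0.007,0,0,-0.13,0,0.01,0,0.014,0,0,-0.14,0,0.015,0,0.021,0,0,-0.14,0,0.02,0,0.028,0,0,-0.14,0,0.025,0,0.034,0,0,-0.15,0,0.03,0.001,0.041,0,0,-0.15,0,0.035,0.001,0.048,0,0,-0.16,0,0.04,0.002,0.055,0,0,-0.16,0,0.045,0.003,0.062,0,0,-0.16,0,0.05,0.004,0.069,0,0,-0.17,0,0.055,0.005,0.076,0,0,-0.17,0,0.06,0.006,0.083,0,0,-0.17]

```text
time_s: 6.57
position: [0.5813, 0.0165, 0.1568]
tool_rot: [[0.994, 0.071, -0.078], [0.105, -0.68, 0.726], [-0.001, -0.73, -0.683]]
ft_force: [0.7, -0.8, -1.5]
grip_width: 0.0499
```

```bash
python3 - <<'E'
from h import *
applied([0,.06,.006,.083,0,0]);log()
cv2.imwrite("pics/s6.png",eyes.get_image('side')[:,:,::-1])
crop('pics/s6.png','pics/s6c.png',220,120,420,320,3)
rows([sched(t) for t in np.linspace(57.4,72,12)])
E
```

```text
t 6.57 pos [0.5813 0.0165 0.1568] blk [-0.0737 -0.0327  0.1538] cmd [0.5808 0.0165 0.1575] q [-27.9  36.9  72.2  37.8  99.3  52.6] F [ 0.7 -0.8 -1.5] w 0.0499 roterr 0.13
[0.0, 0.004, 0.001, 0.006, 0.0, 0.0, np.float64(-0.18)]
[0.0, 0.009, 0.001, 0.013, 0.0, 0.0, np.float64(-0.18)]
[0.0, 0.013, 0.001, 0.019, 0.0, 0.0, np.float64(-0.19)]
[0.0, 0.018, 0.002, 0.025, 0.0, 0.0, np.float64(-0.19)]
[0.0, 0.022, 0.002, 0.031, 0.0, 0.0, np.float64(-0.19)]
[0.0, 0.027, 0.003, 0.037, 0.0, 0.0, np.float64(-0.2)]
[0.0, 0.031, 0.004, 0.043, 0.0, 0.0, np.float64(-0.2)]
[0.0, 0.035, 0.004, 0.049, 0.0, 0.0, np.float64(-0.2)]
[0.0, 0.04, 0.005, 0.055, 0.0, 0.0, np.float64(-0.21)]
[0.0, 0.044, 0.006, 0.062, 0.0, 0.0, np.float64(-0.21)]
[0.0, 0.048, 0.008, 0.068, 0.0, 0.0, np.float64(-0.21)]
[0.0, 0.053, 0.009, 0.074, 0.0, 0.0, np.float64(-0.22)]
```

View pics/s6c.png

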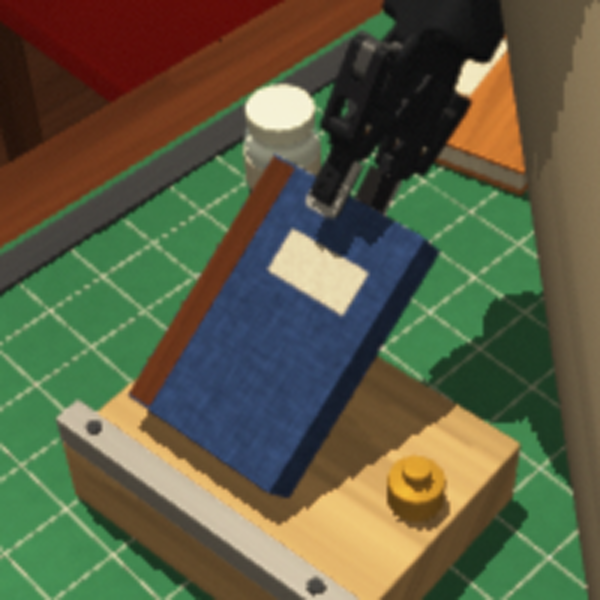

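jog_arm:
  deltas: [0,0.004,0.001,0.006,0,0,-0.18,0,0.009,0.001,0.013,0,0,-0.18,0,0.013,0.001,0.019,0,0,-0.19,0,0.018,0.002,0.025,0,0,-0.19,0,0.022,0.002,0.031,0,0,-0.19,0,0.027,0.003,0.037,0,0,-0.2,0,0.031,0.004,0.043,0,0,-0.2,0,0.035,0.004,0.049,0,0,-0.2,0,0.04,0.005,0.055,0,0,-0.21,0,0.044,0.006,0.062,0,0,-0.21,0,0.048,0.008,0.068,0,0,-0.21,0,0.053,0.009,0.074,0,0,-0.22]

```text
time_s: 7.62
position: [0.5836, -0.0055, 0.1232]
tool_rot: [[0.994, 0.051, -0.092], [0.106, -0.494, 0.863], [-0.001, -0.868, -0.497]]
ft_force: [-0.4, 1.1, -2.9]
grip_width: 0.0526
```

```bash
python3 - <<'E'
from h import *
applied([0,.053,.009,.074,0,0]);log()
cv2.imwrite("pics/s7.png",eyes.get_image('side')[:,:,::-1])
crop('pics/s7.png','pics/s7c.png',220,120,420,320,3)
rows([sched(t) for t in np.linspace(73.2,86,12)])
E
```

```text
t 7.62 pos [ 0.5836 -0.0055  0.1232] blk [-0.0958 -0.0327  0.1202] cmd [ 0.5831 -0.0057  0.1239] q [-32.3  44.9  71.7  44.8 105.1  46.6] F [-0.4  1.1 -2.9] w 0.0526 roterr 0.11
[0.0, 0.004, 0.0, 0.005, 0.0, 0.0, np.float64(-0.22)]
[0.0, 0.008, 0.001, 0.011, 0.0, 0.0, np.float64(-0.22)]
[0.0, 0.012, 0.001, 0.016, 0.0, 0.0, np.float64(-0.23)]
[0.0, 0.015, 0.002, 0.021, 0.0, 0.0, np.float64(-0.23)]
[0.0, 0.019, 0.002, 0.027, 0.0, 0.0, np.float64(-0.23)]
[0.0, 0.023, 0.003, 0.032, 0.0, 0.0, np.float64(-0.24)]
[0.0, 0.027, 0.004, 0.038, 0.0, 0.0, np.float64(-0.24)]
[0.0, 0.031, 0.004, 0.043, 0.0, 0.0, np.float64(-0.24)]
[0.0, 0.035, 0.005, 0.048, 0.0, 0.0, np.float64(-0.24)]
[0.0, 0.039, 0.006, 0.054, 0.0, 0.0, np.float64(-0.25)]
[0.0, 0.042, 0.007, 0.059, 0.0, 0.0, np.float64(-0.25)]
[0.0, 0.046, 0.009, 0.064, 0.0, 0.0, np.float64(-0.25)]
```

View pics/s7c.png

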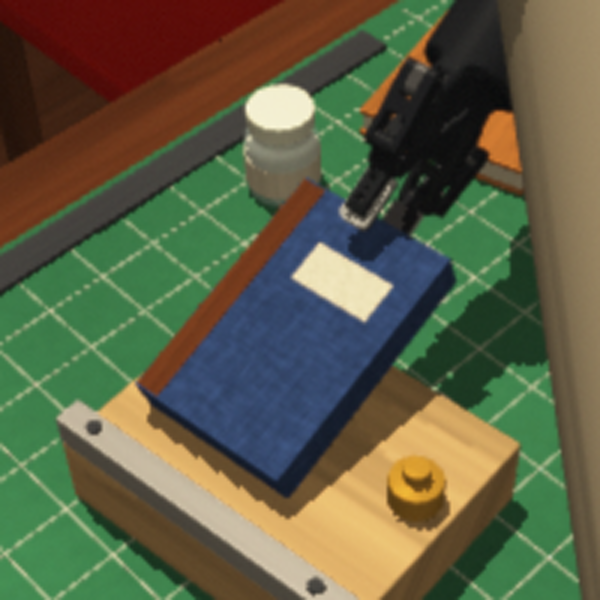

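jog_arm:
  deltas: [0,0.004,0,0.005,0,0,-0.22,0,0.008,0.001,0.011,0,0,-0.22,0,0.012,0.001,0.016,0,0,-0.23,0,0.015,0.002,0.021,0,0,-0.23,0,0.019,0.002,0.027,0,0,-0.23,0,0.023,0.003,0.032,0,0,-0.24,0,0.027,0.004,0.038,0,0,-0.24,0,0.031,0.004,0.043,0,0,-0.24,0,0.035,0.005,0.048,0,0,-0.24,0,0.039,0.006,0.054,0,0,-0.25,0,0.042,0.007,0.059,0,0,-0.25,0,0.046,0.009,0.064,0,0,-0.25]

```text
time_s: 8.67
position: [0.5848, -0.0169, 0.09]
tool_rot: [[0.994, 0.032, -0.1], [0.105, -0.313, 0.944], [-0.001, -0.949, -0.314]]
ft_force: [0.1, -1.2, -3.2]
grip_width: 0.0533
```

```bash
python3 - <<'E'
from h import *
applied([0,.046,.009,.064,0,0]);log()
cv2.imwrite("pics/s8.png",eyes.get_image('side')[:,:,::-1])
crop('pics/s8.png','pics/s8c.png',220,120,420,320,3)
a=sched(90);b=(a[0],a[1]-.006,a[2],a[3])
rows([sched(t) for t in np.linspace(86.5,90,6)]+[(a[0],a[1]-d,a[2],a[3]) for d in (.001,.002,.003,.004,.005,.006)])
E
```

```text
t 8.67 pos [ 0.5848 -0.0169  0.09  ] blk [-0.1074 -0.0327  0.087 ] cmd [ 0.5842 -0.017   0.0907] q [-34.6  52.6  70.6  50.1 110.2  42.6] F [ 0.1 -1.2 -3.2] w 0.0533 roterr 0.07
[0.0, 0.002, 0.0, 0.003, 0.0, 0.0, np.float64(-0.26)]
[0.0, 0.004, 0.0, 0.006, 0.0, 0.0, np.float64(-0.26)]
[0.0, 0.006, 0.0, 0.009, 0.0, 0.0, np.float64(-0.26)]
[0.0, 0.009, 0.001, 0.012, 0.0, 0.0, np.float64(-0.26)]
[0.0, 0.011, 0.001, 0.016, 0.0, 0.0, np.float64(-0.26)]
[0.0, 0.013, 0.002, 0.019, 0.0, 0.0, np.float64(-0.26)]
[0.0, 0.015, 0.002, 0.019, 0.0, 0.0, -0.26]
[0.0, 0.016, 0.002, 0.019, 0.0, 0.0, -0.26]
[0.0, 0.017, 0.003, 0.019, 0.0, 0.0, -0.26]
[0.0, 0.018, 0.003, 0.019, 0.0, 0.0, -0.26]
[0.0, 0.02, 0.004, 0.019, 0.0, 0.0, -0.26]
[0.0, 0.021, 0.004, 0.019, 0.0, 0.0, -0.26]
```

View pics/s8c.png

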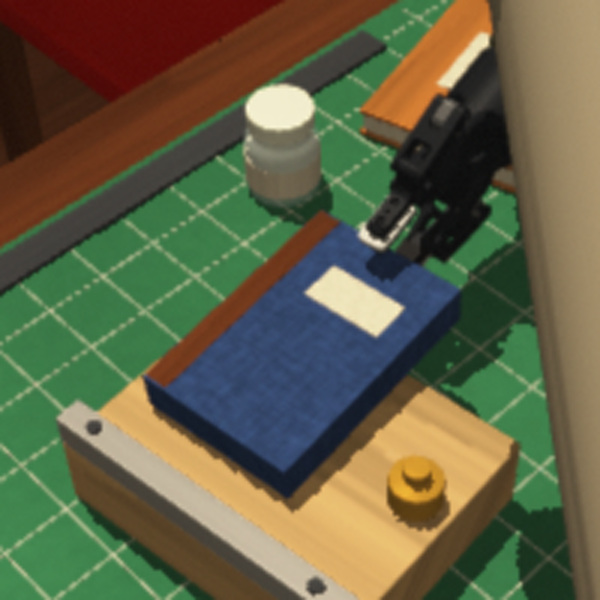

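jog_arm:
  deltas: [0,0.002,0,0.003,0,0,-0.26,0,0.004,0,0.006,0,0,-0.26,0,0.006,0,0.009,0,0,-0.26,0,0.009,0.001,0.012,0,0,-0.26,0,0.011,0.001,0.016,0,0,-0.26,0,0.013,0.002,0.019,0,0,-0.26,0,0.015,0.002,0.019,0,0,-0.26,0,0.016,0.002,0.019,0,0,-0.26,0,0.017,0.003,0.019,0,0,-0.26,0,0.018,0.003,0.019,0,0,-0.26,0,0.02,0.004,0.019,0,0,-0.26,0,0.021,0.004,0.019,0,0,-0.26]

```text
time_s: 9.72
position: [0.5849, -0.0187, 0.0744]
tool_rot: [[0.994, 0.026, -0.102], [0.106, -0.257, 0.961], [-0.001, -0.966, -0.258]]
ft_force: [-0.1, 0.5, -1.2]
grip_width: 0.0542
```

```bash
python3 - <<'E'
from h import *
applied([0,.021,.004,.019,0,0]);log()
cv2.imwrite("pics/s9.png",eyes.get_image('side')[:,:,::-1])
crop('pics/s9.png','pics/s9c.png',220,120,420,320,3)
E
```

```text
t 9.72 pos [ 0.5849 -0.0187  0.0744] blk [-0.1091 -0.0326  0.0714] cmd [ 0.5844 -0.0191  0.0748] q [-35.1  55.4  70.3  51.4 111.4  41.1] F [-0.1  0.5 -1.2] w 0.0542 roterr 0.01
```

View pics/s9c.png

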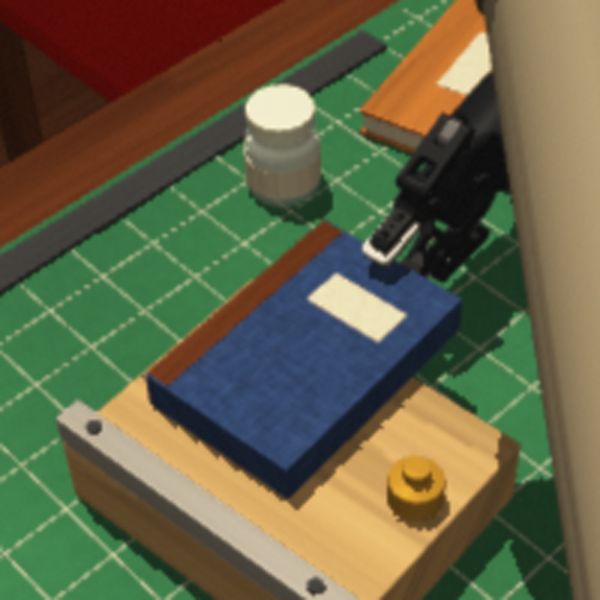

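jog_arm:
  deltas: [0,0,0,0,0,0,-0.28,0,0,0,0,0,0,-0.3,0,0,0,0,0,0,-0.33,0,0,0,0,0,0,-0.36,0,0,0,0,0,0,-0.39,0,0,0,0,0,0,-0.42,0,0,0,0,0,0,-0.45,0,0,0,0,0,0,-0.48,0,0,0,0,0,0,-0.51,0,0,0,0,0,0,-0.54,0,0,0,0,0,0,-0.57,0,0,0,0,0,0,-0.6]

```text
time_s: 10.77
position: [0.5849, -0.0188, 0.0744]
tool_rot: [[0.994, 0.026, -0.102], [0.106, -0.257, 0.961], [-0.001, -0.966, -0.258]]
ft_force: [0.4, -0.3, -1.3]
grip_width: 0.0683
```

```bash
python3 - <<'E'
from h import *
log()
cv2.imwrite("pics/s10.png",eyes.get_image('side')[:,:,::-1])
crop('pics/s10.png','pics/s10c.png',220,120,420,320,3)
cv2.imwrite("pics/t10.png",eyes.get_image('top')[:,:,::-1])
crop('pics/t10.png','pics/t10c.png',215,190,365,340,4)
E
```

```text
t 10.77 pos [ 0.5849 -0.0188  0.0744] blk [-0.1092 -0.0326  0.0714] cmd [ 0.5844 -0.0191  0.0748] q [-35.1  55.4  70.3  51.4 111.4  41.1] F [ 0.4 -0.3 -1.3] w 0.0683 roterr 0.0
```

View pics/s10c.png

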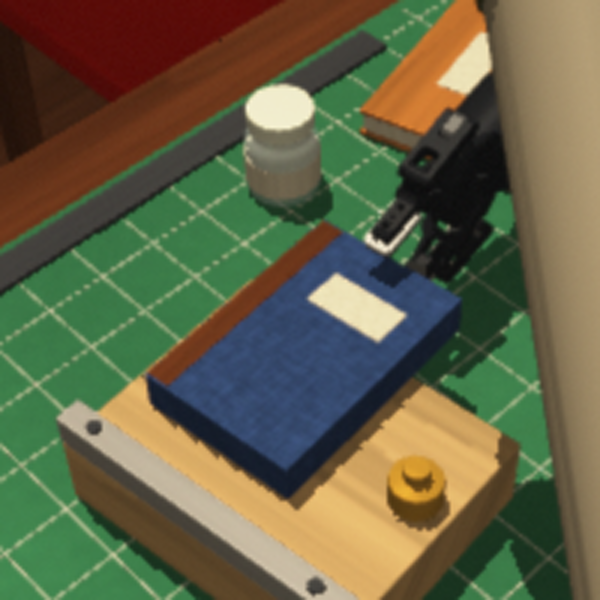

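View pics/t10c.png

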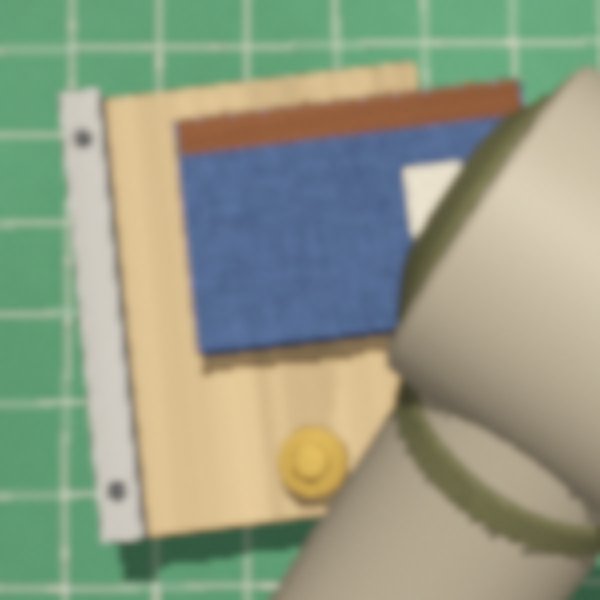

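```bash
python3 - <<'E'
from h import *
rows([(-.129,.0717,75,.068),(-.15,.0717,75,.068),(-.18,.0717,75,.068),(-.205,.10,70,.068),(-.23,.13,55,.07),(-.24,.16,35,.07),(-.24,.16,0,.07)])
for r in(90,-90):
  print(delta(b2w([-.24,-.032,.16]),tool(0,r)).round(3))
  print(delta(b2w([-.24,-.032,.16]),tool(35,r*.5)).round(3))
E
```

```text
[0.0, 0.007, -0.025, 0.0, 0.0, 0.0, -0.59]
[0.0, 0.014, -0.052, 0.0, 0.0, 0.0, -0.59]
[0.0, 0.024, -0.091, 0.0, 0.0, 0.0, -0.59]
[0.0, -0.003, -0.133, -0.028, 0.0, 0.0, -0.59]
[0.0, -0.033, -0.175, -0.111, 0.0, 0.0, -0.64]
[0.0, -0.069, -0.198, -0.222, 0.0, 0.0, -0.64]
[0.0, -0.069, -0.198, -0.417, 0.0, 0.0, -0.64]
[-0.    -0.069 -0.198 -0.323  0.323  0.421]
[-0.    -0.069 -0.198 -0.21   0.087  0.239]
[-0.    -0.069 -0.198 -0.323 -0.323 -0.421]
[-0.    -0.069 -0.198 -0.211 -0.087 -0.24 ]
```

jog_arm:
  deltas: [0,0.003,-0.012,0,0,0,-0.6,0,0.007,-0.025,0,0,0,-0.6,0,0.014,-0.052,0,0,0,-0.6,0,0.024,-0.091,0,0,0,-0.6,0,-0.003,-0.133,-0.028,0,0,-0.6,0,-0.02,-0.16,-0.06,0,0,-0.64,0,-0.033,-0.175,-0.095,0,0,-0.64,0,-0.069,-0.198,-0.13,0,0,-0.64,0,-0.069,-0.198,-0.165,0,0,-0.64,0,-0.069,-0.198,-0.2,0,0,-0.64,0,-0.069,-0.198,-0.222,0,0,-0.64,0,-0.069,-0.198,-0.222,0,0,-0.64]

```text
time_s: 11.87
position: [0.5992, -0.1477, 0.1655]
tool_rot: [[0.994, 0.089, -0.059], [0.107, -0.817, 0.567], [0.003, -0.57, -0.822]]
ft_force: [-0.5, 0.9, -0.7]
grip_width: 0.07
```

```bash
python3 - <<'E'
from h import *
applied([0,-.069,-.198,-.222,0,0]);log()
print(delta(b2w([-.24,-.032,.14]),tool(0,-90)).round(3))
cv2.imwrite("pics/s11.png",eyes.get_image('side')[:,:,::-1])
cv2.imwrite("pics/t11.png",eyes.get_image('top')[:,:,::-1])
crop('pics/s11.png','pics/s11c.png',220,120,420,320,3)
crop('pics/t11.png','pics/t11c.png',215,190,365,340,4)
E
```

```text
t 11.87 pos [ 0.5992 -0.1477  0.1655] blk [-0.239  -0.0333  0.1625] cmd [ 0.5983 -0.1485  0.1631] q [-36.3  39.7  57.8  26.  105.7  49.5] F [-0.5  0.9 -0.7] w 0.07 roterr 0.39
[-0.     0.016  0.022 -0.153 -0.152 -0.483]
```

View pics/s11c.png

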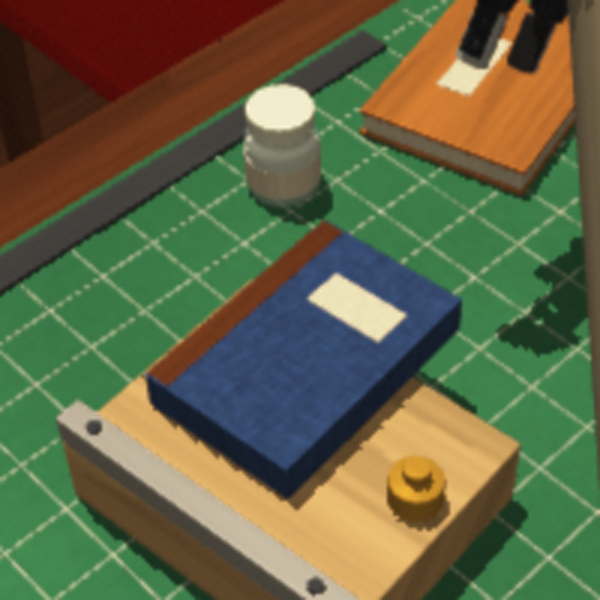

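View pics/t11c.png

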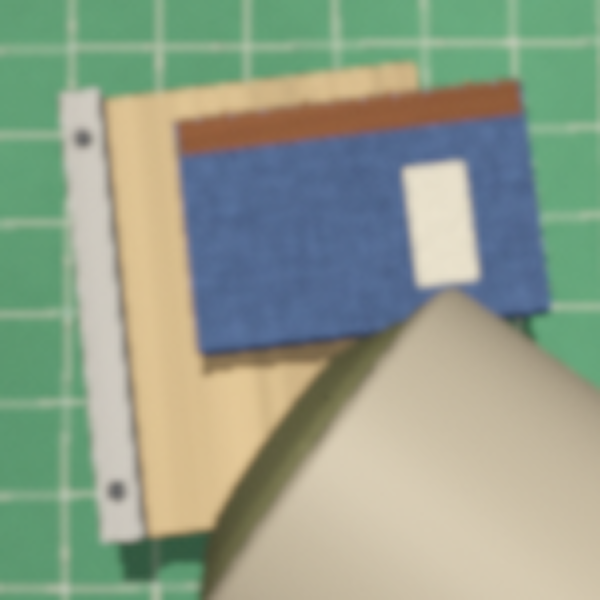

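```bash
cat >>h.py <<'E'
T=lambda u,v:(215+u/4-.375,190+v/4-.375)
E
python3 - <<'E'
from h import *
S=lambda u,v:(220+u/3-.33,120+v/3-.33)
for l,uv in dict(tail_my=(177,122),tail_py=(203,352),head_my=(519,82),head_py=(549,312)).items(): print(l,(w2b(onz('top',T(*uv),.095))*1000).round(1))
for l,uv in dict(tail_my=(149,376),tail_py=(288,468),head_my=(330,222),head_py=(462,297)).items(): print('side',l,(w2b(onz('side',S(*uv),.095))*1000).round(1))
for l,uv in dict(fin_my=(101,88),fin_py=(144,537),).items(): print(l,(w2b(onz('top',T(*uv),.088))*1000).round(1))
E
```

```text
tail_my [ 31.4 -90.2  92. ]
tail_py [30. 28. 92.]
head_my [-144.3  -90.    92. ]
head_py [-144.4   28.7   92. ]
side tail_my [ 32.7 -88.8  92. ]
side tail_py [30.6 26.5 92. ]
side head_my [-146.6  -88.2   92. ]
side head_py [-148.    24.8   92. ]
fin_my [  69.6 -114.3   85. ]
fin_py [ 69.4 115.6  85. ]
```

jog_arm:
  deltas: [0,0,0,-0.012,-0.012,-0.038,-0.64,0,0,0,-0.024,-0.024,-0.076,-0.64,0,0,0,-0.036,-0.036,-0.114,-0.64,0,0,0,-0.048,-0.048,-0.152,-0.64,0,0,0,-0.06,-0.06,-0.19,-0.64,0,0,0,-0.072,-0.072,-0.228,-0.64,0,0,0,-0.084,-0.084,-0.266,-0.64,0,0,0,-0.096,-0.096,-0.304,-0.64,0,0,0,-0.108,-0.108,-0.342,-0.64,0,0,0,-0.12,-0.12,-0.38,-0.64,0,0,0,-0.132,-0.132,-0.418,-0.64,0,0,0,-0.144,-0.144,-0.456,-0.64]

```text
time_s: 12.97
position: [0.5986, -0.1489, 0.1611]
tool_rot: [[0.039, 0.998, -0.051], [0.998, -0.037, 0.046], [0.044, -0.053, -0.998]]
ft_force: [0.8, -0.2, -0.4]
grip_width: 0.0698
```

```bash
python3 - <<'E'
from h import *
applied([0,0,0,-.144,-.144,-.456]);log()
for p in ([-.24,-.031,.10],[-.2,-.031,.06],[-.18,-.031,.057]): print(delta(b2w(p),tool(0,-90)).round(3))
E
```

```text
t 12.97 pos [ 0.5986 -0.1489  0.1611] blk [-0.2401 -0.0325  0.1581] cmd [ 0.5983 -0.1485  0.1631] q [-25.5  32.3  64.6   1.1  86.9 -23.4] F [ 0.8 -0.2 -0.4] w 0.0698 roterr 3.81
[-0.003  0.001  0.08  -0.009 -0.009 -0.027]
[ 0.049 -0.002  0.135 -0.009 -0.009 -0.027]
[ 0.075 -0.004  0.14  -0.009 -0.009 -0.027]
```

jog_arm:
  deltas: [0,0,0.03,-0.009,-0.009,-0.027,-0.64,-0.003,0.001,0.08,-0.009,-0.009,-0.027,-0.64,0.02,0,0.12,-0.009,-0.009,-0.027,-0.64,0.049,-0.002,0.135,-0.009,-0.009,-0.027,-0.64,0.075,-0.004,0.14,-0.009,-0.009,-0.027,-0.64,0.075,-0.004,0.14,-0.009,-0.009,-0.027,-0.64,0.075,-0.004,0.14,-0.009,-0.009,-0.027,-0.64,0.075,-0.004,0.14,-0.009,-0.009,-0.027,-0.64]

```text
time_s: 13.63
position: [0.5932, -0.0884, 0.06]
tool_rot: [[-0.041, 0.999, -0.022], [0.999, 0.042, 0.018], [0.019, -0.021, -1.0]]
ft_force: [-0.5, -0.3, -0.1]
grip_width: 0.0701
```

```bash
python3 - <<'E'
from h import *
applied([.075,-.004,.14,-.009,-.009,-.027]);log()
cv2.imwrite("pics/s12.png",eyes.get_image('side')[:,:,::-1])
cv2.imwrite("pics/t12.png",eyes.get_image('top')[:,:,::-1])
crop('pics/s12.png','pics/s12c.png',220,120,420,320,3)
crop('pics/t12.png','pics/t12c.png',215,190,365,340,4)
print(env.observe()['tool_rot'].round(3))
for x in(-.165,-.155,-.14,-.125,-.12,-.118): print(x,delta(b2w([x,-.031,.057]),tool(0,-90)).round(3))
E
```

```text
t 13.63 pos [ 0.5932 -0.0884  0.06  ] blk [-0.1793 -0.0335  0.057 ] cmd [ 0.591  -0.0897  0.0597] q [-20.   35.3  77.2   0.6  69.  -22.6] F [-0.5 -0.3 -0.1] w 0.0701 roterr 4.06
[[-0.041  0.999 -0.021]
 [ 0.999  0.041  0.017]
 [ 0.018 -0.02  -1.   ]]
-0.165 [ 0.021 -0.    -0.     0.     0.     0.   ]
-0.155 [ 0.034 -0.    -0.     0.     0.     0.   ]
-0.14 [ 0.054 -0.    -0.     0.     0.     0.   ]
-0.125 [ 0.074 -0.    -0.     0.     0.     0.   ]
-0.12 [ 0.081 -0.    -0.     0.     0.     0.   ]
-0.118 [ 0.083 -0.    -0.     0.     0.     0.   ]
```

View pics/s12c.png

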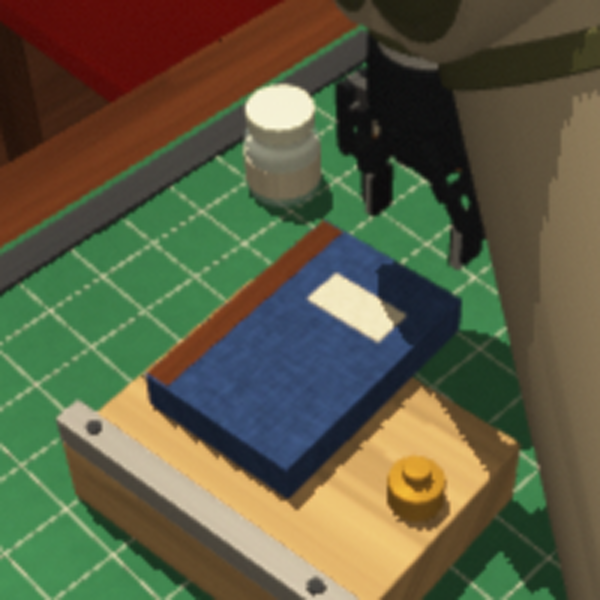

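View pics/t12c.png

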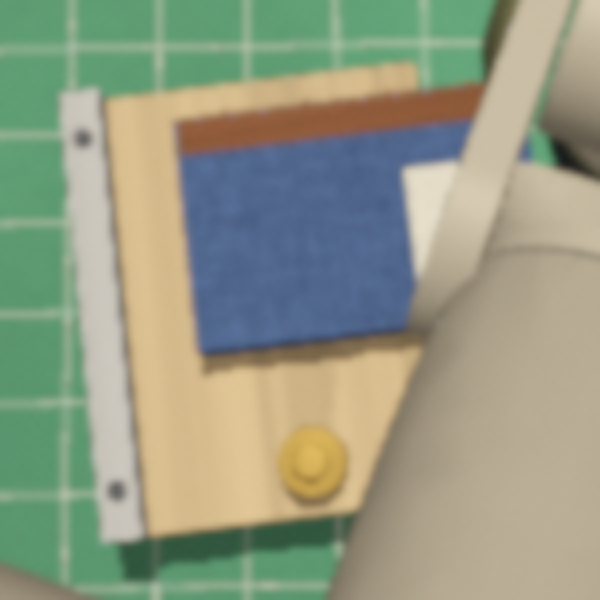

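The last two calls show a roughly 4° offset in commanded yaw, left by a row that was not reached. I'll re-base on the measured pose and correct it.

```bash
python3 - <<'E'
from h import *
o=env.observe();json.dump(dict(p=o['position'].tolist(),R=o['tool_rot'].tolist()),open('cmd.json','w'))
for x in (-.18,): print(x,delta(b2w([x,-.031,.057]),tool(0,-90)).round(4))
E
```

```text
-0.18 [-0.0011 -0.0033  0.0007 -0.0062 -0.0059 -0.0205]
```

jog_arm:
  deltas: [-0.001,-0.003,0.001,-0.006,-0.006,-0.02,-0.64,-0.001,-0.003,0.001,-0.006,-0.006,-0.02,-0.64,-0.001,-0.003,0.001,-0.006,-0.006,-0.02,-0.64,-0.001,-0.003,0.001,-0.006,-0.006,-0.02,-0.64]

```text
time_s: 14.07
position: [0.591, -0.0885, 0.0601]
tool_rot: [[-0.103, 0.995, -0.001], [0.995, 0.103, -0.0], [-0.0, -0.001, -1.0]]
ft_force: [-0.4, -0.1, -0.8]
grip_width: 0.07
```

```bash
python3 - <<'E'
from h import *
applied([-.001,-.003,.001,-.006,-.006,-.02]);log()
R=env.observe()['tool_rot'];print(np.degrees(Ro.from_matrix(tool(0,-90).T@R).as_rotvec()).round(2))
for x in(-.165,-.155,-.14,-.125,-.12,-.118): print(x,delta(b2w([x,-.031,.057]),tool(0,-90)).round(3))
E
```

```text
t 14.07 pos [ 0.591  -0.0885  0.0601] blk [-0.1791 -0.0313  0.0571] cmd [ 0.591  -0.0893  0.0597] q [-19.8  34.5  78.7  -0.   66.8 -25.8] F [-0.4 -0.1 -0.8] w 0.07 roterr 0.02
[ 0.04 -0.01  0.11]
-0.165 [ 0.02 -0.   -0.   -0.    0.   -0.  ]
-0.155 [ 0.033 -0.    -0.    -0.     0.    -0.   ]
-0.14 [ 0.053 -0.    -0.    -0.     0.    -0.   ]
-0.125 [ 0.073 -0.    -0.    -0.     0.    -0.   ]
-0.12 [ 0.08 -0.   -0.   -0.    0.   -0.  ]
-0.118 [ 0.083 -0.    -0.    -0.     0.    -0.   ]
```

jog_arm:
  deltas: [0.008,0,0,0,0,0,-0.64,0.016,0,0,0,0,0,-0.64,0.022,0,0,0,0,0,-0.64,0.027,0,0,0,0,0,-0.64,0.031,0,0,0,0,0,-0.64,0.035,0,0,0,0,0,-0.64,0.039,0,0,0,0,0,-0.64,0.043,0,0,0,0,0,-0.64,0.047,0,0,0,0,0,-0.64,0.051,0,0,0,0,0,-0.64,0.055,0,0,0,0,0,-0.64,0.057,0,0,0,0,0,-0.64]

```text
time_s: 15.07
position: [0.5863, -0.0451, 0.0599]
tool_rot: [[-0.106, 0.994, -0.001], [0.994, 0.106, -0.001], [-0.0, -0.001, -1.0]]
ft_force: [0.9, -2.2, -0.6]
grip_width: 0.0702
```

```bash
python3 - <<'E'
from h import *
applied([.057,0,0,0,0,0]);log()
cv2.imwrite("pics/s13.png",eyes.get_image('side')[:,:,::-1])
cv2.imwrite("pics/t13.png",eyes.get_image('top')[:,:,::-1])
crop('pics/s13.png','pics/s13c.png',220,120,420,320,3)
crop('pics/t13.png','pics/t13c.png',215,190,365,340,4)
E
```

```text
t 15.07 pos [ 0.5863 -0.0451  0.0599] blk [-0.1355 -0.0312  0.0569] cmd [ 0.5866 -0.0468  0.0597] q [-15.9  33.8  80.4  -0.   65.9 -22. ] F [ 0.9 -2.2 -0.6] w 0.0702 roterr 0.11
```

View pics/s13c.png

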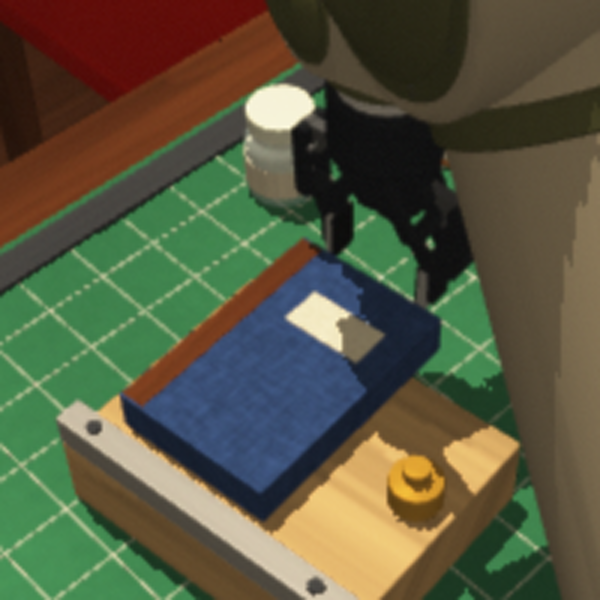

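View pics/t13c.png

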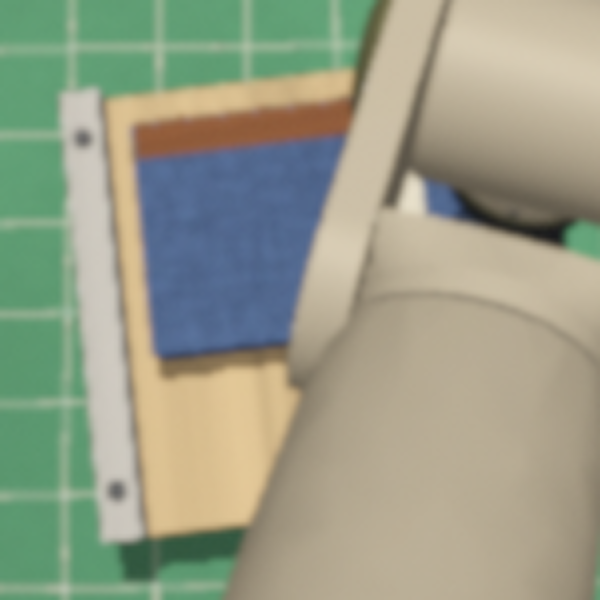

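jog_arm:
  deltas: [0.002,0,0,0,0,0,-0.64,0.004,0,0,0,0,0,-0.64,0.006,0,0,0,0,0,-0.64,0.008,0,0,0,0,0,-0.64,0.01,0,0,0,0,0,-0.64,0.012,0,0,0,0,0,-0.64,0.014,0,0,0,0,0,-0.64,0.016,0,0,0,0,0,-0.64,0.018,0,0,0,0,0,-0.64,0.019,0,0,0,0,0,-0.64,0.02,0,0,0,0,0,-0.64,0.02,0,0,0,0,0,-0.64]

```text
time_s: 16.17
position: [0.5847, -0.0303, 0.0598]
tool_rot: [[-0.106, 0.994, -0.001], [0.994, 0.106, -0.0], [-0.0, -0.001, -1.0]]
ft_force: [0.4, -1.2, 0.1]
grip_width: 0.0698
```

```bash
python3 - <<'E'
from h import *
applied([.02,0,0,0,0,0]);log()
cv2.imwrite("pics/t14.png",eyes.get_image('top')[:,:,::-1])
crop('pics/t14.png','pics/t14c.png',215,190,365,340,4)
E
```

```text
t 16.17 pos [ 0.5847 -0.0303  0.0598] blk [-0.1207 -0.0311  0.0568] cmd [ 0.585  -0.0318  0.0597] q [-14.5  33.5  80.8  -0.   65.6 -20.6] F [ 0.4 -1.2  0.1] w 0.0698 roterr 0.11
```

View pics/t14c.png

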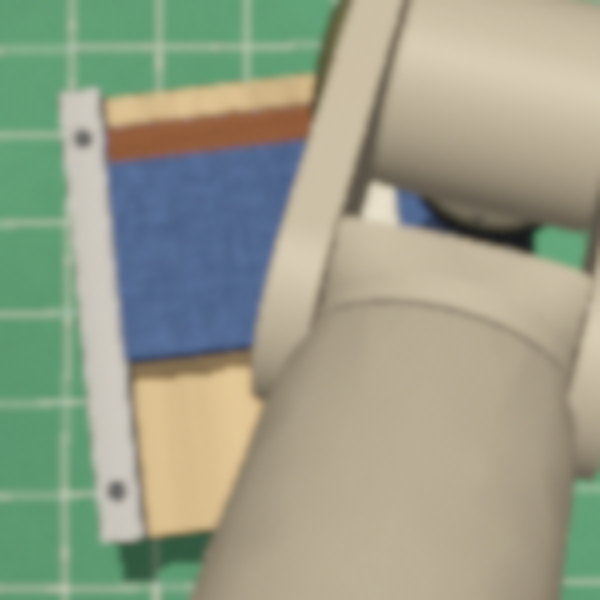

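jog_arm:
  deltas: [0.001,0,0,0,0,0,-0.64,0.002,0,0,0,0,0,-0.64,0.002,0,0,0,0,0,-0.64,0.002,0,0,0,0,0,-0.64]

```text
time_s: 16.55
position: [0.5851, -0.03, 0.0599]
tool_rot: [[-0.106, 0.994, 0.0], [0.994, 0.106, -0.002], [-0.002, 0.0, -1.0]]
ft_force: [1.8, -6.5, 0.2]
grip_width: 0.0697
```

jog_arm:
  deltas: [0.001,0,0,0,0,0,-0.64,0.001,0,0,0,0,0,-0.64]

```text
time_s: 16.72
position: [0.5853, -0.0299, 0.06]
tool_rot: [[-0.106, 0.994, 0.001], [0.994, 0.106, -0.004], [-0.004, 0.001, -1.0]]
ft_force: [2.5, -9.4, -1.9]
grip_width: 0.0703
```

jog_arm:
  deltas: [0.001,0,0,0,0,0,-0.64,0.001,0,0,0,0,0,-0.64]

```text
time_s: 16.88
position: [0.5854, -0.0298, 0.0601]
tool_rot: [[-0.106, 0.994, 0.002], [0.994, 0.106, -0.005], [-0.005, 0.001, -1.0]]
ft_force: [3.0, -13.5, -2.5]
grip_width: 0.0701
```

```bash
python3 - <<'E'
from h import *
applied([.004,0,0,0,0,0]);log()
E
```

```text
t 16.88 pos [ 0.5854 -0.0298  0.0601] blk [-0.1202 -0.0319  0.0571] cmd [ 0.5847 -0.0289  0.0597] q [-14.4  33.5  80.8  -0.3  65.5 -20.3] F [  3.  -13.5  -2.5] w 0.0701 roterr 0.31
```

Seated: the force rose to 13.5 N with no further motion. Backing off slowly, then clearing the view.

jog_arm:
  deltas: [-0.002,0,0,0,0,0,-0.64,-0.004,0,0,0,0,0,-0.64,-0.008,0,0,0,0,0,-0.64,-0.016,0,0,0,0,0,-0.64,-0.04,0,0,0,0,0,-0.64,-0.08,0,0,0,0,0,-0.64,-0.12,0,-0.05,0,0,0,-0.64,-0.16,0,-0.1,0,0,0,-0.64,-0.21,0,-0.15,0,0,0,-0.64,-0.26,0,-0.2,0,0,0,-0.64,-0.31,0,-0.2,0,0,0,-0.64,-0.36,0,-0.2,0,0,0,-0.64]

```text
time_s: 17.88
position: [0.6114, -0.2774, 0.2108]
tool_rot: [[-0.107, 0.994, 0.004], [0.994, 0.107, -0.003], [-0.003, 0.004, -1.0]]
ft_force: [1.1, 0.5, 0.3]
grip_width: 0.07
```

```bash
python3 - <<'E'
from h import *
applied([-.36,0,-.2,0,0,0]);log()
cv2.imwrite("pics/s15.png",eyes.get_image('side')[:,:,::-1])
cv2.imwrite("pics/t15.png",eyes.get_image('top')[:,:,::-1])
crop('pics/s15.png','pics/s15c.png',220,150,400,330,3.3)
crop('pics/t15.png','pics/t15c.png',215,190,365,340,4)
E
```

```text
t 17.88 pos [ 0.6114 -0.2774  0.2108] blk [-0.3692 -0.0317  0.2078] cmd [ 0.6129 -0.2974  0.2098] q [-34.5  34.4  52.4  -0.   92.9 -40.6] F [1.1 0.5 0.3] w 0.07 roterr 0.36
```

View pics/s15c.png

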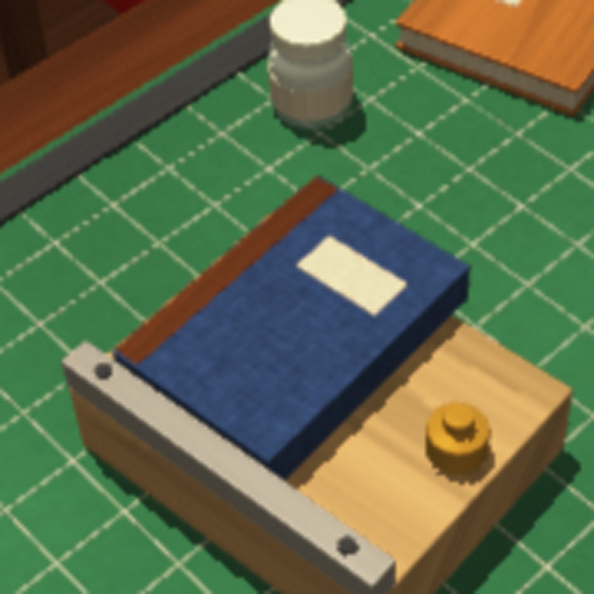

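View pics/t15.png

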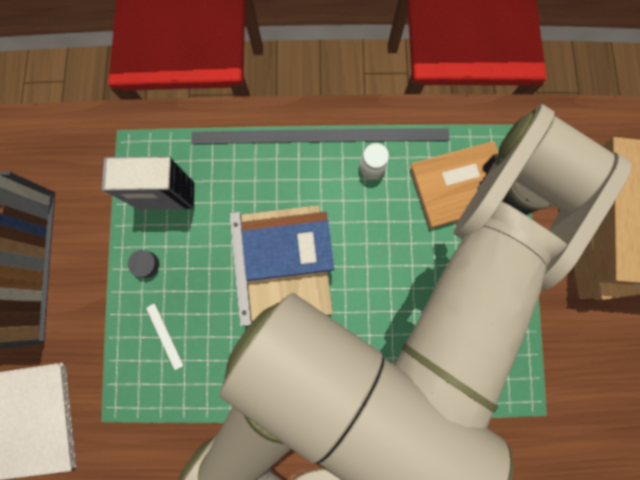

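View pics/t15c.png

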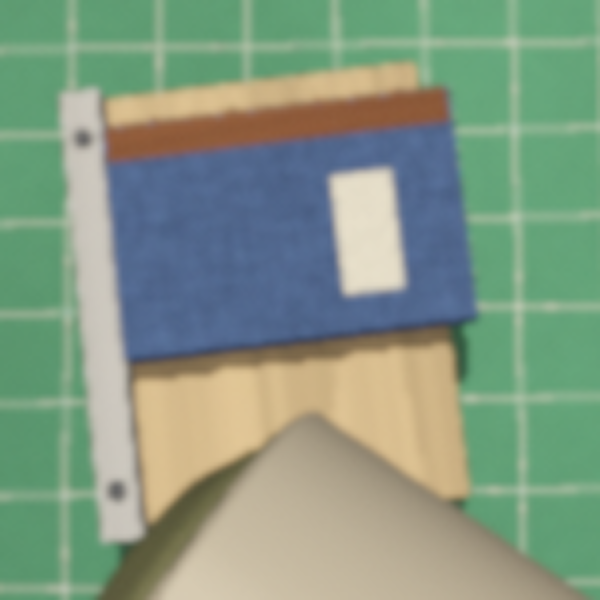

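```bash
python3 - <<'E'
from h import *
a=dict(head_my=(449,88),head_py=(477,318),tail_my=(106,128),tail_py=(131,360))
P={}
for l,uv in a.items(): P[l]=w2b(onz('top',T(*uv),.095))*1000;print(l,P[l].round(1))
d=P['head_py']-P['head_my'];print('head skew deg',np.degrees(np.arctan2(d[0],d[1])))
S=lambda u,v:(220+u/3.3-.35,150+v/3.3-.35)
for l,uv in dict(tail_my=(116,355),tail_py=(273,466),head_my=(322,177),head_py=(470,269)).items(): print('side',l,(w2b(onz('side',S(*uv),.095))*1000).round(1))
d=cv2.absdiff(cv2.imread('pics/s15.png'),cv2.imread('pics/s11.png')).max(2)
d0=cv2.absdiff(cv2.imread('pics/top0.png'),cv2.imread('pics/t15.png')).max(2)
for n,(x0,y0,x1,y1) in dict(thick=(98,148,200,220),weight=(122,245,165,285),folder=(140,298,190,375),paste=(352,135,400,190)).items(): print(n,(d0[y0:y1,x0:x1]>30).sum())
E
```

```text
head_my [-108.4  -91.2   92. ]
head_py [-108.2   27.4   92. ]
tail_my [ 67.8 -91.5  92. ]
tail_py [66.2 27.8 92. ]
head skew deg 0.12713863018132776
side tail_my [ 71.1 -89.1  92. ]
side tail_py [70.4 29.8 92. ]
side head_my [-109.   -90.2   92. ]
side head_py [-107.2   26.9   92. ]
thick 0
weight 0
folder 0
paste 0
```

```bash
python3 -c "
from rig import close_job
print(close_job())"
```

```text
the job is handed in; nothing more can be done
None
```

The case was tipped onto its −x broad side, pushed flush and square against the fence, and handed in at about 18 s of the 64 s allowed. No verdict was reported.

**What I did:** I straddled the head with loosely open fingers. The fence-side finger pushed the top over, and the other finger carried the case down along an arc about its toe at about 0.3 rad/s. I then withdrew and pushed the head with both fingers until the force at the fence rose to 13.5 N, and backed off.

**Last checks:**
- **Flatness:** the case lies flat; it did not move when the supporting finger was opened.
- **Squareness:** the head edge is about 0.1° off square to the fence.
- **Tail position:** the head edge is at block x of about −108 mm, so the tail is at about +72 mm against the fence face at 72.5 mm. The tail corners read directly gave 66–68 mm in the top view and about 71 mm in the side view. The top view also put the fence face about 3 mm short, at 69.5 mm, so I rely on the force stop and the head edge.
- **Sideways position:** the case centre is at block y of about −31 mm.
- **Bystanders:** thick case, weight, folder and paste jar showed no pixel change. The puck and ledger looked unmoved by eye. I did not check the brush separately, because the arm hid it in the last top view, but nothing went near it.

One slip on the way: a turn that had not finished left the tool about 4° off. I corrected this from the measured pose before the push.

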